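Swing the tilting tube rack level and pin it

TASK

The purple tube rack in the tilting stand is tipped up at the front. Swing it down until it is level against its stop, then take the red-knobbed locking pin from the white block and put it fully down through the hole in the rack's side tab into the post below, so that the rack is locked level. Leave the grey-knobbed pin standing where it is.

Things in the scene. Friction and masses are not known exactly. Their poses are not given: they have to be found in the camera images.
- tilt (a joint): tilt of the purple rack about the level trunnion axis of its fixed stand, rad: 0 = level, at a rubber stop; positive = the edge with the blue lip is raised. Starts at 0.35 to 0.65. The hinge has friction and stays where it is left; about 3 N down on the lip moves it. Level, the rack's aluminium side tab (8 mm thick, 19 mm hole) stands over the lock hole, its top 12 mm above that hole's mouth.
- front_lip (a point): centre of the top of the blue press lip on the rack's front edge (45 mm deep, 90 wide), moves with the rack; press it down from above with shut fingers. When level it is 130 mm in front of the trunnion axis, 34 mm above it and 154 mm above the worktop; tipped, it lies up and back on an arc about that axis. The rack behind rises 7 mm above the lip when level.
- lock_hole (a point): mouth centre of the lock hole (19 mm wide, 35 deep, straight down) in the top of the stand's right-hand white post, 172 mm above the worktop; fixed. Axes of the stand: x from the blue lip to the back, y left along the trunnion axis, z up. The trunnion axis runs 52 mm below this point; the rack's (and lip's) middle is 105 mm along +y.
- red_pin_knob (a point): centre of the locking pin's red knob, grasped from above: 28 mm across, 44 tall. Below: 34 mm collar, its underside 26 mm below this point, then a 12 mm tapered shank, tip 71 mm below this point. z = up the pin. It stands loose in a hole of the fixed white block (50 x 140 x 48 mm), 80 mm from the grey pin; lift 45 mm to clear. Seated in the stand, this point is 38 mm above lock_hole. 0.08 kg.
- grey_pin_knob (a point): centre of the grey knob of the other pin in the white block, the same shape as the red one; leave it there.

How it is judged:
On the way:
1. the rack is swung level (value of joint tilt below 0.12 rad), for 0.2 s.
At the end, for the whole second after the job is handed in: The rack is level within 0.17 rad, the red-knobbed pin is upright within 15 degrees and down through the tab into the lock hole (its knob within 15 mm of the hole sideways and within 10 mm of its fully seated height), and the grey-knobbed pin is within 20 mm of where it stood (value of joint tilt below 0.17 rad and horizontal distance between red_pin_knob and lock_hole below 0.015 m and z of red_pin_knob in the frame of lock_hole below 0.048 m and angle between red_pin_knob's own z axis and vertical below 0.26 rad and distance of grey_pin_knob from where it was at the start of the episode below 0.02 m); the robot touches nothing.
It fails at once if the grey-knobbed pin is pulled out or knocked away (distance of grey_pin_knob from where it was at the start of the episode above 0.03 m).
It also fails if it takes over 51 s, if anything falls off the work surface, if the arm or the gripper's body presses on something with over 40 N, if the wrist force passes 120 N, or if a joint passes its speed limit or range.

ROBOT

A 6-joint arm with a two-finger parallel gripper is mounted at the origin on a cart in front of the work surface, level with it; the furniture and walls round the work are solid. World frame = base frame: x ahead of the robot, y to its left, z up, the work surface at z = 0. Lengths are in m, angles in rad, forces in N, time in s.
With the tool pointing down it reaches from about 0.3 to 0.875 m from the base axis. Payload 4.2 kg.
Tool frame: the origin (TCP) lies midway between the tips of the shut fingers; the grasp point (between the pads) lies 19 mm behind it (ctrl.grip_depth is the distance from the TCP to the grasp point, in m); z points along the fingers, y is the line along which they close (so a half turn about z gives the same grasp; the last joint's range is limited). The gripper opens to 85 mm and grips with 20 to 120 N. Pads are 22 mm wide; open, the fingers measure 114 mm over their backs; the gripper's body (76 mm by 85 mm) begins 54 mm behind the grasp point. The pads swing forward as they close: fully open they stand 13 mm farther back than shut.
Start: joints at [-1.261, 0.32, 1.565, -0, 1.257, -0.02], TCP at [0.186, -0.544, 0.231] pointing down, gripper open.
Joint ranges: [-3.11, 3.11], [-0.84, 2.01], [0.21, 2.61], [-1.34, 4.49], [0.05, 2.63], [-2.56, 2.56]. Speed limits (rad/s): [2.57, 2.57, 3.14, 3.14, 3.14, 3.14].

INTERFACE

Orientations are given as a unit quaternion [w, x, y, z].
In Python, from rig import state, cams, workorder, ctrl gives the robot as it stands. The module is installed in compiled form; this text tells all that it offers.
- The arm moves only by the tool apply_moves, never from a script. Its argument "deltas" is a list of rows, each an object of numbers: "x", "y", "z": the shift along the tool's x, y, z each as a share of 300 mm, from -1 to 1; "twist": the turn about the tool's z as a share of pi rad, from -1 to 1; "jaw": the opening, from -1 (shut) to 1 (fully open). A call has 1 to 20 rows; each row shifts and turns the commanded pose from where the row before left it, along the tool's axes as they then stand; what a row does not reach is not made up. A row lasts 1/10 s, in which the tool goes at most 50 mm and 8.59 degrees, less where a joint would pass 70% of its speed; a pose out of reach is approached as far as the arm can. A call with a number of a shift or a turn outside -1 to 1 is refused whole. A call with a gripper value outside its range is refused whole. The fingers move at their own pace and stop on an object; "squeeze" is the grip in N (left out, the last holds). Time passes only in rows, so rows that do not move let the fingers close. It gives the time, the measured TCP pose, the force, the opening and the grip force at its end, in the units of the state.
- state(): the state, without advancing time (a new reading comes with each control period).
- cams.get_image(name): name is "side" or "top"; returns a dict with "image" (480x640x3 uint8, red, green, blue), "mtx" (3x3 intrinsics, pixels), "k1" (the pictures are not rectified: a ray, as slopes to the right and down, at radius r is drawn at 1 + k1 r^2 times it, then the intrinsics apply), "T" (4x4, takes a point from camera to world coordinates). Camera axes: x right, y up, looking along -z (the intrinsics and any distortion apply to the point x, -y, -z); pixel columns grow to the right and rows downward; lengths in m; the calibration is good to about 2 mm. A picture is of the moment at which its call begins. There is no depth.
- workorder.close_job(): hands the job in; it is judged then, once.
The state is a dict: "t": time; "joint_pos": joint angles; "qd": joint speeds; "tau": joint torques, N m; "eef_pos": TCP position; "orientation": TCP orientation; "ft_force": force on the tool from outside, world axes, zero at the start; "moment": the same for the moment, N m; "finger_gap": finger opening in m; "grasp_force": force on a finger pad.
Only numpy, scipy, OpenCV 4.12 (cv2) and the standard library are available. Lean on these libraries where they do the work, as an engineer would, in place of code of your own. Each camera call takes 0.05 s, during which the arm holds its last target. There are 200 camera calls.

## Working session

There is one attempt and no reset: what is moved stays moved. The work goes in short steps, Python scripts to look and compute and a tool call to move; the robot and the scene stay as the last step left them, time stands still between calls to the robot, and variables do not carry over. Pictures are saved under pics/ and viewed, at most 10 in all, crops included, and the job is handed in when it is done.

Besides the shell and the picture viewer there is one more tool, called after "Request:" by a JSON object that holds its "method" and its "body". apply_moves: Moves the arm, as the interface text tells. Shift numbers are shares of 300 mm and turn numbers shares of pi rad, none past 1 either way. Its arguments: {"type":"object","properties":{"deltas":{"type":"array","items":{"type":"object","properties":{"x":{"type":"number"},"y":{"type":"number"},"z":{"type":"number"},"twist":{"type":"number"},"jaw":{"type":"number"}}}},"squeeze":{"type":"number"}},"required":["deltas"]}

```bash
mkdir -p pics; cat > h.py <<'E'
import numpy as np, cv2
from rig import state, cams, workorder, ctrl
def snap(n,f):
    d=cams.get_image(n); cv2.imwrite(f'pics/{f}.png',d['image'][:,:,::-1]); np.savez(f'pics/{f}.npz',mtx=d['mtx'],k1=d['k1'],T=d['T']); return d
def ray(f,u,v):
    d=np.load(f'pics/{f}.npz'); K=d['mtx']; T=d['T']
    p=cv2.undistortPoints(np.array([[[u,v]]],float),K,np.array([float(d['k1']),0,0,0]))[0,0]
    # model distortion r is undistorted radius, same as OpenCV
    return T[:3,3],T[:3,:3]@np.array([p[0],-p[1],-1.])
def atz(f,u,v,z):
    o,r=ray(f,u,v); return o+r*(z-o[2])/r[2]
def proj(f,P):
    d=np.load(f'pics/{f}.npz'); T=np.linalg.inv(d['T']); c=T[:3,:3]@np.array(P,float)+T[:3,3]
    c=c*[1,-1,-1]
    return cv2.projectPoints(c[None],np.zeros(3),np.zeros(3),d['mtx'],np.array([float(d['k1']),0,0,0]))[0][0,0]
def tri(f,a,g,b):
    o1,r1=ray(f,*a);o2,r2=ray(g,*b)
    s=np.linalg.lstsq(np.c_[r1,-r2],o2-o1,rcond=None)[0]
    p,q=o1+s[0]*r1,o2+s[1]*r2
    return (p+q)/2,np.linalg.norm(p-q)
E
python3 -c "
from h import *
for n in ['top','side']:
    d=snap(n,n+'0'); print(d['T'].round(3).tolist(),d['k1'],d['mtx'][0,0])
print(state())"
```

```text
[[-0.004, 0.981, -0.194, 0.385], [-1.0, -0.004, -0.0, -0.096], [-0.001, 0.194, 0.981, 1.016], [0.0, 0.0, 0.0, 1.0]] -0.006420992473705588 501.6983455683138
[[0.999, 0.026, -0.02, 0.507], [-0.031, 0.522, -0.852, -1.025], [-0.012, 0.852, 0.523, 0.698], [0.0, 0.0, 0.0, 1.0]] -0.05639185567180325 528.3003041183592
{'t': 0.1, 'joint_pos': array([-1.26103292e+00,  3.20216901e-01,  1.56554702e+00,  1.24478308e-05,
        1.25741731e+00, -2.00017620e-02]), 'qd': array([-0.00071654, -0.00084706, -0.00218477, -0.00079215,  0.00085209,
        0.00112536]), 'tau': array([ 6.34402841e-04, -4.16408122e+01, -2.34705877e+01, -8.59990973e-05,
        4.91258194e-03,  2.72537140e-07]), 'eef_pos': array([ 0.18606969, -0.5436088 ,  0.23057659]), 'orientation': array([-7.86818998e-04,  9.86437639e-01,  1.64134561e-01, -1.08817400e-04]), 'ft_force': array([ 0.21876562, -1.10678756,  0.01696788]), 'moment': array([-0.02410747, -0.0095297 , -0.02508364]), 'grasp_force': 0.0, 'finger_gap': 0.08525623527975344}
```

View pics/top0.png

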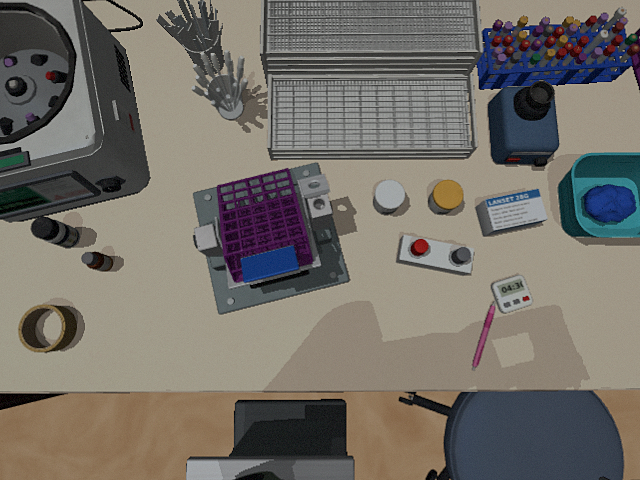

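View pics/side0.png

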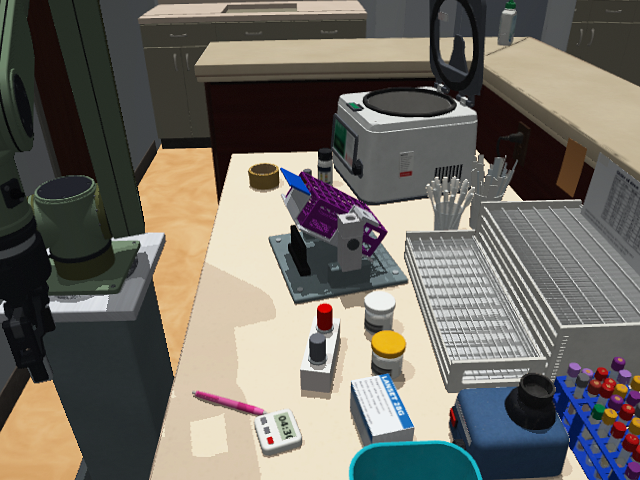

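The top view shows the lip centre near (272,263), the post with its lock hole near (319,205), the red knob at (420,247) and the grey knob at (460,256). The side view shows the red knob at (325,316), the grey knob at (317,347) and the post near (350,240). Next I'll enlarge both.

```bash
python3 -c "
from h import *
a=cv2.imread('pics/top0.png');b=cv2.imread('pics/side0.png')
A=cv2.resize(a[160:285,225:345],None,fx=3.3,fy=3.3,interpolation=2);B=cv2.resize(b[160:290,280:400],None,fx=3.3,fy=3.3,interpolation=2)
o=np.zeros((430,800,3),np.uint8);o[:A.shape[0],:A.shape[1]]=A;o[:B.shape[0],400:400+B.shape[1]]=B
cv2.imwrite('pics/c1.png',o)
print(atz('top0',420,245,.096),atz('top0',460.5,253,.096),tri('top0',(420,245),'side0',(325,308)),tri('top0',(460.5,253),'side0',(317,338)))
print(atz('top0',319,205,.172), proj('top0',[.186,-.544,.23]),proj('side0',[.186,-.544,.23]))
"
```

```text
[ 0.54219241 -0.28508767  0.096     ] [ 0.52681835 -0.35956388  0.096     ] (array([ 0.54401299, -0.28584577,  0.09207134]), np.float64(0.0022730483387243274)) (array([ 0.5277964 , -0.36127642,  0.09000969]), np.float64(0.000109447700483785))
[ 0.60028933 -0.09746286  0.172     ] [625.07099412 468.43362836] [ 48.3565081  360.93522065]
```

View pics/c1.png

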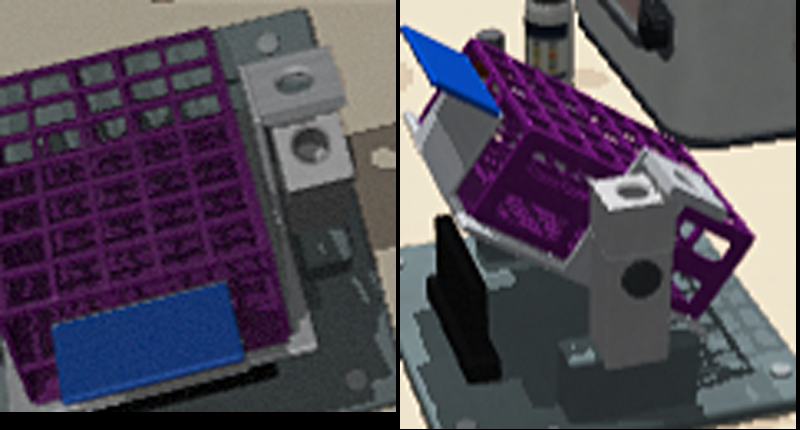

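```bash
python3 -c "
from h import *
H,e=tri('top0',(319.5,204.2),'side0',(350.3,217.6)); print('hole',H,e, atz('top0',319.5,204.2,.172))
H=atz('top0',319.5,204.2,.172)
P=lambda x,y:(225+x/3.3,160+y/3.3)
c=[P(52,328),P(225,285),P(243,358),P(65,402)]
for z in (.18,.2,.22):
  w=np.array([atz('top0',*p,z) for p in c]); d1=w[1]-w[0]; d2=w[2]-w[3]
  print(z,w.mean(0),np.degrees(np.arctan2(d1[0],-d1[1])),np.degrees(np.arctan2(d2[0],-d2[1])),np.linalg.norm(d1))
yaw=np.radians(13.8)
xs=np.array([np.cos(yaw),np.sin(yaw),0]);ys=np.array([-np.sin(yaw),np.cos(yaw),0])
lc=np.mean(c,0);print('lip px',lc)
for t in np.arange(0,.7,.1):
  L=H+.105*ys+(-.13*np.cos(t)+.034*np.sin(t))*xs; L[2]=.12+.13*np.sin(t)+.034*np.cos(t)
  print(round(t,2),L.round(3),proj('top0',L).round(1),proj('side0',L).round(1))
K=[atz('top0',420,245,.096),atz('top0',460.5,253,.096)];d=K[0]-K[1];print(np.linalg.norm(d),np.degrees(np.arctan2(d[0],d[1])))
"
```

```text
hole [ 0.60407561 -0.09827047  0.17036423] 0.0037621990174403343 [ 0.60171503 -0.09833616  0.172     ]
0.18 [ 0.49669192 -0.01373046  0.18      ] 13.930389035069803 13.738449523002032 0.09068572287976814
0.2 [ 0.49402177 -0.01570262  0.2       ] 13.930389035069778 13.738449523002041 0.08851600891617782
0.22 [ 0.49135163 -0.01767478  0.22      ] 13.930389035069751 13.73844952300201 0.08634629495258751
lip px [269.31818182 264.01515152]
0.0 [ 0.45  -0.027  0.154] [278.4 292.8] [274.8 210. ]
0.1 [ 0.454 -0.026  0.167] [277.3 289.9] [276.3 204.5]
0.2 [ 0.459 -0.025  0.179] [275.9 286.2] [278.5 199. ]
0.3 [ 0.466 -0.024  0.191] [274.5 281.7] [281.3 193.7]
0.4 [ 0.473 -0.022  0.202] [272.8 276.5] [284.6 188.5]
0.5 [ 0.482 -0.02   0.212] [271.  270.5] [288.4 183.6]
0.6 [ 0.491 -0.017  0.221] [269.1 264. ] [292.8 179. ]
0.07604647882637293 11.6636790905161
```

Request:
{"method": "apply_moves", "body": {"deltas": [{"twist": 0.028, "z": -0.13, "jaw": -1}, {"z": -0.1, "jaw": -1}, {"x": 0.1, "y": -0.105, "jaw": -1}, {"x": 0.1, "y": -0.105, "jaw": -1}, {"x": 0.1, "y": -0.105, "jaw": -1}, {"x": 0.1, "y": -0.105, "jaw": -1}, {"x": 0.1, "y": -0.105, "jaw": -1}, {"x": 0.1, "y": -0.105, "jaw": -1}, {"x": 0.1, "y": -0.105, "jaw": -1}, {"x": 0.1, "y": -0.105, "jaw": -1}, {"x": 0.1, "y": -0.105, "jaw": -1}, {"x": 0.1, "y": -0.105, "jaw": -1}, {"x": 0.1, "y": -0.105, "jaw": -1}, {"x": 0.1, "y": -0.105, "jaw": -1}, {"x": 0.1, "y": -0.105, "jaw": -1}, {"x": 0.1, "y": -0.105, "jaw": -1}, {"jaw": -1}]}}

```text
validation failed for argument at $.de...
```

Request:
{"method": "apply_moves", "body": {"deltas": [{"x": 0, "y": 0, "z": -0.13, "twist": 0.028, "jaw": -1}]}}

```text
t: 0.2
eef_pos: [0.1852, -0.541, 0.2649]
orientation: [-0.007, 0.993, 0.12, -0.001]
ft_force: [0.0, -1.1, -0.3]
finger_gap: 0.0729
grasp_force: 0.0
```

All five fields have to be given in every row.

Request:
{"method": "apply_moves", "body": {"deltas": [{"x": 0, "y": 0, "z": -0.1, "twist": 0, "jaw": -1}, {"x": 0.1, "y": -0.105, "z": 0, "twist": 0, "jaw": -1}, {"x": 0.1, "y": -0.105, "z": 0, "twist": 0, "jaw": -1}, {"x": 0.1, "y": -0.105, "z": 0, "twist": 0, "jaw": -1}, {"x": 0.1, "y": -0.105, "z": 0, "twist": 0, "jaw": -1}, {"x": 0.1, "y": -0.105, "z": 0, "twist": 0, "jaw": -1}, {"x": 0.1, "y": -0.105, "z": 0, "twist": 0, "jaw": -1}, {"x": 0.1, "y": -0.105, "z": 0, "twist": 0, "jaw": -1}, {"x": 0.1, "y": -0.105, "z": 0, "twist": 0, "jaw": -1}, {"x": 0.1, "y": -0.105, "z": 0, "twist": 0, "jaw": -1}, {"x": 0.1, "y": -0.105, "z": 0, "twist": 0, "jaw": -1}, {"x": 0.1, "y": -0.105, "z": 0, "twist": 0, "jaw": -1}, {"x": 0.1, "y": -0.105, "z": 0, "twist": 0, "jaw": -1}, {"x": 0.1, "y": -0.105, "z": 0, "twist": 0, "jaw": -1}, {"x": 0.1, "y": -0.105, "z": 0, "twist": 0, "jaw": -1}, {"x": 0, "y": 0, "z": 0, "twist": 0, "jaw": -1}, {"x": 0, "y": 0, "z": 0, "twist": 0, "jaw": -1}]}}

```text
t: 1.9
eef_pos: [0.4882, -0.0147, 0.2997]
orientation: [0.0, 0.993, 0.122, -0.001]
ft_force: [-0.3, -0.4, -0.7]
finger_gap: -0.0002
grasp_force: 0.0
```

```bash
python3 -c "
from h import *
snap('side','side1');s=state();print(s['eef_pos'],s['orientation'])
a=cv2.imread('pics/top0.png');b=cv2.imread('pics/side1.png')
A=cv2.resize(a[220:285,385:485],None,fx=4,fy=4,interpolation=2);B=cv2.resize(b[60:290,230:430],None,fx=2,fy=2,interpolation=2)
o=np.zeros((460,800,3),np.uint8);o[:A.shape[0],:A.shape[1]]=A;o[:B.shape[0],400:400+B.shape[1]]=B
cv2.imwrite('pics/c2.png',o);print(proj('side1',s['eef_pos']))"
```

```text
[ 0.48793297 -0.01543156  0.29981156] [ 1.97847562e-04  9.92660943e-01  1.20928326e-01 -7.44010466e-04]
[290.01187454 143.57830575]
```

View pics/c2.png

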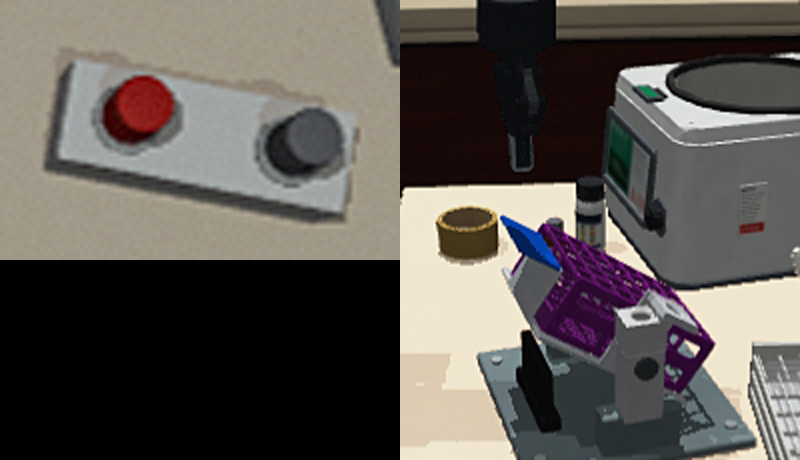

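The side crop shows the shut tip at (291,145), directly above the lip at (295,181). The sharper knob-top centres in the top view are red (421.5,246) and grey (464,254). Next I press the lip down along its arc.

Request:
{"method": "apply_moves", "body": {"deltas": [{"x": 0, "y": 0, "z": 0.115, "twist": 0, "jaw": -1}, {"x": 0, "y": 0, "z": 0.115, "twist": 0, "jaw": -1}, {"x": -0.02, "y": 0, "z": 0.03, "twist": 0, "jaw": -1}, {"x": -0.02, "y": 0, "z": 0.03, "twist": 0, "jaw": -1}, {"x": -0.02, "y": 0, "z": 0.03, "twist": 0, "jaw": -1}, {"x": -0.016, "y": 0, "z": 0.026, "twist": 0, "jaw": -1}, {"x": -0.016, "y": 0, "z": 0.026, "twist": 0, "jaw": -1}, {"x": -0.016, "y": 0, "z": 0.026, "twist": 0, "jaw": -1}, {"x": -0.01, "y": 0, "z": 0.025, "twist": 0, "jaw": -1}, {"x": -0.01, "y": 0, "z": 0.025, "twist": 0, "jaw": -1}, {"x": -0.01, "y": 0, "z": 0.025, "twist": 0, "jaw": -1}, {"x": 0, "y": 0, "z": 0, "twist": 0, "jaw": -1}, {"x": 0, "y": 0, "z": 0, "twist": 0, "jaw": -1}]}}

```text
t: 3.25
eef_pos: [0.4478, -0.025, 0.158]
orientation: [-0.0, 0.993, 0.121, -0.001]
ft_force: [-0.2, 0.2, 0.4]
finger_gap: -0.0
grasp_force: 0.0
```

Request:
{"method": "apply_moves", "body": {"deltas": [{"x": 0, "y": 0, "z": 0.008, "twist": 0, "jaw": -1}, {"x": 0, "y": 0, "z": 0.008, "twist": 0, "jaw": -1}, {"x": 0, "y": 0, "z": 0.006, "twist": 0, "jaw": -1}, {"x": 0, "y": 0, "z": 0, "twist": 0, "jaw": -1}]}}

```text
t: 3.65
eef_pos: [0.4481, -0.0252, 0.1539]
orientation: [0.0, 0.993, 0.121, 0.0]
ft_force: [-6.2, -0.5, 16.8]
finger_gap: -0.0001
grasp_force: 8.5
```

```bash
python3 -c "
from h import *
snap('side','side2');snap('top','top2');s=state();print(s['eef_pos'],s['ft_force'])
a=cv2.imread('pics/top2.png');b=cv2.imread('pics/side2.png')
A=cv2.resize(a[150:310,215:355],None,fx=2.8,fy=2.8,interpolation=2);B=cv2.resize(b[150:290,250:390],None,fx=2.8,fy=2.8,interpolation=2)
o=np.zeros((460,800,3),np.uint8);o[:A.shape[0],:A.shape[1]]=A;o[:B.shape[0],400:400+B.shape[1]]=B
cv2.imwrite('pics/c3.png',o)
for k in ((421.5,246),(463.8,254)):print(atz('top0',*k,.096))"
```

```text
[ 0.44812054 -0.02521418  0.15391732] [-5.96350548 -0.16731716 16.20075363]
[ 0.54029478 -0.28779526  0.096     ]
[ 0.52491731 -0.3655745   0.096     ]
```

View pics/c3.png

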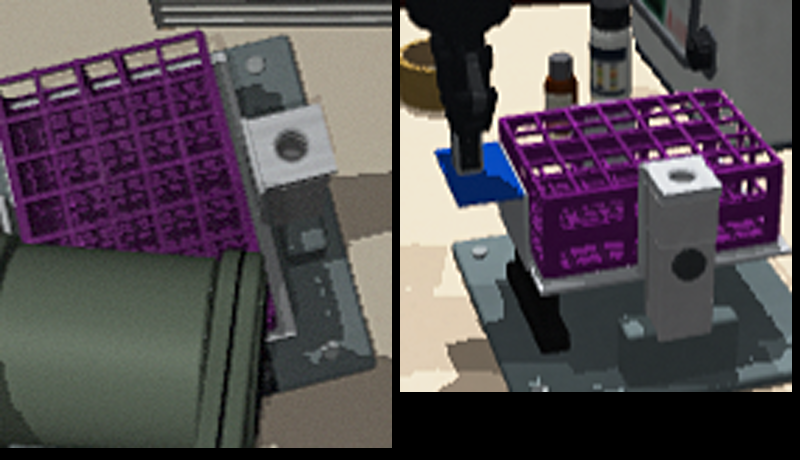

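Both views show the rack level, with the tab hole over the post at top px (319.3,202.1) and side px (351.1,212.9). Next I lift, turn across the block and go above the red knob.

Request:
{"method": "apply_moves", "body": {"deltas": [{"x": 0, "y": 0, "z": -0.036, "twist": 0, "jaw": -1}, {"x": 0, "y": 0, "z": -0.036, "twist": -0.045, "jaw": -1}, {"x": 0, "y": 0, "z": -0.036, "twist": -0.045, "jaw": -1}, {"x": 0, "y": 0, "z": -0.036, "twist": -0.045, "jaw": -1}, {"x": 0, "y": 0, "z": -0.036, "twist": -0.045, "jaw": -1}, {"x": 0, "y": 0, "z": -0.036, "twist": -0.045, "jaw": -1}, {"x": 0, "y": 0, "z": -0.036, "twist": -0.045, "jaw": -1}, {"x": 0, "y": 0, "z": -0.036, "twist": -0.045, "jaw": -1}, {"x": 0, "y": 0, "z": 0, "twist": -0.045, "jaw": 1}, {"x": -0.114, "y": 0.068, "z": 0, "twist": 0, "jaw": 1}, {"x": -0.114, "y": 0.068, "z": 0, "twist": 0, "jaw": 1}, {"x": -0.114, "y": 0.068, "z": 0, "twist": 0, "jaw": 1}, {"x": -0.114, "y": 0.068, "z": 0, "twist": 0, "jaw": 1}, {"x": -0.114, "y": 0.068, "z": 0, "twist": 0, "jaw": 1}, {"x": -0.114, "y": 0.068, "z": 0, "twist": 0, "jaw": 1}, {"x": -0.114, "y": 0.068, "z": 0, "twist": 0, "jaw": 1}, {"x": 0, "y": 0, "z": 0, "twist": 0, "jaw": 1}, {"x": 0, "y": 0, "z": 0, "twist": 0, "jaw": 1}]}}

```text
t: 5.55
eef_pos: [0.541, -0.2883, 0.2375]
orientation: [-0.001, 0.774, 0.633, -0.0]
ft_force: [-0.8, 0.2, -0.3]
finger_gap: 0.0858
grasp_force: 0.0
```

```bash
python3 -c "
from h import *
snap('side','side3');s=state();print(s['eef_pos'],s['orientation'],s['joint_pos'][5])
b=cv2.imread('pics/side3.png')
B=cv2.resize(b[150:400,220:470],None,fx=2.4,fy=2.4,interpolation=2)
cv2.imwrite('pics/c4.png',B);print(proj('side3',s['eef_pos']),proj('side3',[.5403,-.2878,.096]))"
```

```text
[ 0.54083813 -0.28746037  0.23784544] [-6.69474762e-04  7.73605224e-01  6.33667506e-01  9.17857100e-06] -0.3094913130406409
[322.51218091 239.75282056] [322.3608845  307.16880593]
```

View pics/c4.png

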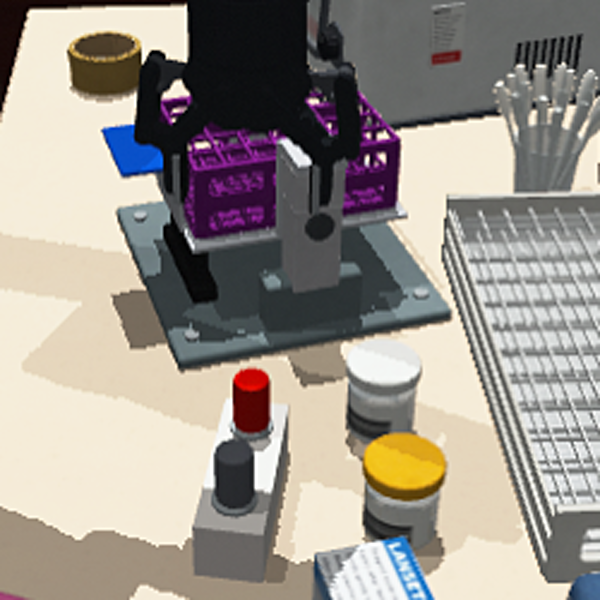

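The red knob top is at crop (251,379), px (324.6,308), about 2 mm right of the finger centre. The jaws straddle the knob and clear the jar. Next I nudge across, descend and grip.

Request:
{"method": "apply_moves", "body": {"deltas": [{"x": 0, "y": 0.007, "z": 0.1, "twist": 0, "jaw": 1}, {"x": 0, "y": 0, "z": 0.1, "twist": 0, "jaw": 1}, {"x": 0, "y": 0, "z": 0.1, "twist": 0, "jaw": 1}, {"x": 0, "y": 0, "z": 0.1, "twist": 0, "jaw": 1}, {"x": 0, "y": 0, "z": 0.1, "twist": 0, "jaw": 1}, {"x": 0, "y": 0, "z": 0.05, "twist": 0, "jaw": 1}, {"x": 0, "y": 0, "z": 0.043, "twist": 0, "jaw": 1}, {"x": 0, "y": 0, "z": 0, "twist": 0, "jaw": 1}, {"x": 0, "y": 0, "z": 0, "twist": 0, "jaw": -1}, {"x": 0, "y": 0, "z": 0, "twist": 0, "jaw": -1}, {"x": 0, "y": 0, "z": 0, "twist": 0, "jaw": -1}, {"x": 0, "y": 0, "z": 0, "twist": 0, "jaw": -1}, {"x": 0, "y": 0, "z": 0, "twist": 0, "jaw": -1}, {"x": 0, "y": 0, "z": 0, "twist": 0, "jaw": -1}], "squeeze": 50}}

```text
t: 7.0
eef_pos: [0.5437, -0.2888, 0.0613]
orientation: [0.001, 0.774, 0.634, 0.0]
ft_force: [-0.1, 0.2, 6.0]
finger_gap: 0.027
grasp_force: 49.2
```

Request:
{"method": "apply_moves", "body": {"deltas": [{"x": 0, "y": 0, "z": -0.05, "twist": 0, "jaw": -1}, {"x": 0, "y": 0, "z": -0.08, "twist": 0, "jaw": -1}, {"x": 0, "y": 0, "z": -0.1, "twist": 0, "jaw": -1}, {"x": 0, "y": 0, "z": -0.11, "twist": 0, "jaw": -1}, {"x": 0, "y": 0, "z": -0.11, "twist": 0, "jaw": -1}, {"x": 0, "y": 0, "z": -0.11, "twist": 0, "jaw": -1}, {"x": 0, "y": 0, "z": -0.11, "twist": 0, "jaw": -1}, {"x": 0.08, "y": 0.008, "z": 0, "twist": 0, "jaw": -1}, {"x": 0.11, "y": 0.01, "z": 0, "twist": 0, "jaw": -1}, {"x": 0.11, "y": 0.01, "z": 0, "twist": 0, "jaw": -1}, {"x": 0.11, "y": 0.01, "z": 0, "twist": 0, "jaw": -1}, {"x": 0.11, "y": 0.01, "z": 0, "twist": 0, "jaw": -1}, {"x": 0.08, "y": 0.008, "z": 0, "twist": 0, "jaw": -1}, {"x": 0.062, "y": 0.007, "z": 0, "twist": 0, "jaw": -1}, {"x": 0, "y": 0, "z": 0, "twist": 0, "jaw": -1}, {"x": 0, "y": 0, "z": 0, "twist": 0, "jaw": -1}, {"x": 0, "y": 0, "z": 0, "twist": 0, "jaw": -1}]}}

```text
t: 8.7
eef_pos: [0.6004, -0.0983, 0.261]
orientation: [-0.0, 0.774, 0.633, -0.0]
ft_force: [0.5, -1.1, -0.7]
finger_gap: 0.0265
grasp_force: 49.3
```

```bash
python3 -c "
from h import *
snap('side','side4');snap('top','top4');s=state();print(s['eef_pos'],s['orientation'],s['finger_gap'])
a=cv2.imread('pics/top4.png');b=cv2.imread('pics/side4.png')
A=cv2.resize(a[130:270,250:390],None,fx=2.8,fy=2.8,interpolation=2);B=cv2.resize(b[130:270,290:410],None,fx=3.3,fy=3.3,interpolation=2)
o=np.zeros((470,800,3),np.uint8);o[:A.shape[0],:A.shape[1]]=A;o[:B.shape[0],400:400+B.shape[1]]=B
cv2.imwrite('pics/c5.png',o)
P=s['eef_pos'];T=P+[0,0,.0127-.071];
print(T,proj('side4',P),proj('side4',T),proj('side4',[.602,-.098,.184]),'tab',tri('top2',(319.3,202.1),'side2',(351.1,212.9)),atz('top2',319.3,202.1,.184),atz('side2',351.1,212.9,.184))"
```

```text
[ 0.60043009 -0.09838728  0.26119231] [-1.01941785e-05  7.73927659e-01  6.33273973e-01 -2.30603912e-04] 0.026520649875886117
[ 0.60043009 -0.09838728  0.20289231] [348.66090141 177.02979542] [347.97563021 203.68925395] [348.52234271 211.89385521] tab (array([ 0.60527589, -0.09791387,  0.18092899]), np.float64(0.00413257943794222)) [ 0.60233971 -0.09798015  0.184     ] [ 0.60677823 -0.1024174   0.184     ]
```

View pics/c5.png

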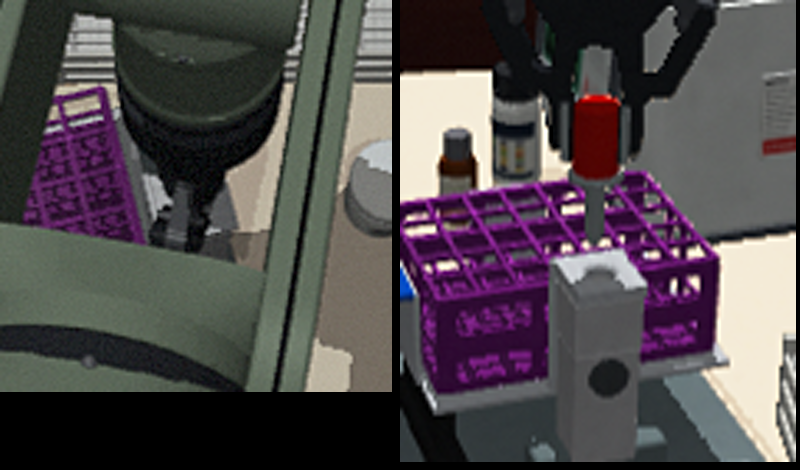

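In the side crop the pin hangs upright, its tip at px (349.1,203.3) and the tab hole at (351,213.5). The tip is therefore about 4 mm short in +x, which agrees with the top-view bias seen at the grasp. I correct that and start inserting.

Request:
{"method": "apply_moves", "body": {"deltas": [{"x": 0, "y": 0.013, "z": 0, "twist": 0, "jaw": -1}, {"x": 0, "y": 0, "z": 0.02, "twist": 0, "jaw": -1}, {"x": 0, "y": 0, "z": 0.02, "twist": 0, "jaw": -1}, {"x": 0, "y": 0, "z": 0.02, "twist": 0, "jaw": -1}, {"x": 0, "y": 0, "z": 0.02, "twist": 0, "jaw": -1}, {"x": 0, "y": 0, "z": 0.02, "twist": 0, "jaw": -1}, {"x": 0, "y": 0, "z": 0, "twist": 0, "jaw": -1}, {"x": 0, "y": 0, "z": 0, "twist": 0, "jaw": -1}]}}

```text
t: 9.6
eef_pos: [0.6046, -0.0981, 0.2312]
orientation: [-0.0, 0.774, 0.634, -0.0]
ft_force: [-0.1, -0.5, -1.0]
finger_gap: 0.0267
grasp_force: 49.3
```

Request:
{"method": "apply_moves", "body": {"deltas": [{"x": 0, "y": 0, "z": 0.02, "twist": 0, "jaw": -1}, {"x": 0, "y": 0, "z": 0.02, "twist": 0, "jaw": -1}, {"x": 0, "y": 0, "z": 0.02, "twist": 0, "jaw": -1}, {"x": 0, "y": 0, "z": 0.02, "twist": 0, "jaw": -1}, {"x": 0, "y": 0, "z": 0, "twist": 0, "jaw": -1}]}}

```text
t: 10.1
eef_pos: [0.6039, -0.0981, 0.206]
orientation: [-0.001, 0.774, 0.634, -0.001]
ft_force: [-0.6, 0.2, -0.9]
finger_gap: 0.0267
grasp_force: 49.3
```

```bash
python3 -c "
from h import *
snap('side','side5');s=state();print(s['eef_pos'],s['ft_force'],s['moment'])
b=cv2.imread('pics/side5.png')
cv2.imwrite('pics/c6.png',cv2.resize(b[130:270,290:410],None,fx=4,fy=4,interpolation=2))"
```

```text
[ 0.60430112 -0.09813755  0.20663546] [-0.25179365  0.28652468 -1.35594279] [-0.02298598 -0.03122048 -0.02038928]
```

View pics/c6.png

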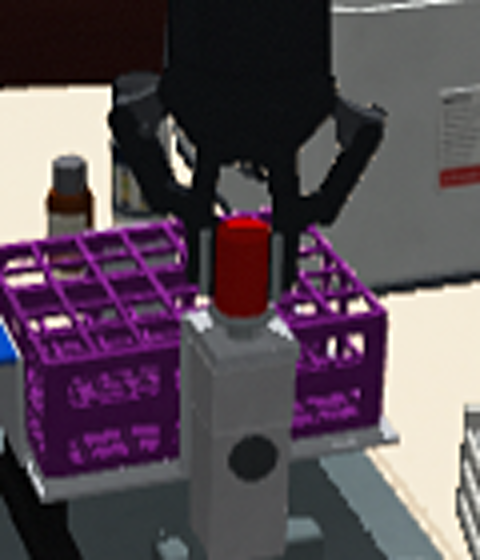

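The shank is in the hole, with no contact force and the collar just above the tab (crop (243,325)). Next I lower the last 9 mm, release and retreat upward.

Request:
{"method": "apply_moves", "body": {"deltas": [{"x": 0, "y": 0, "z": 0.015, "twist": 0, "jaw": -1}, {"x": 0, "y": 0, "z": 0.014, "twist": 0, "jaw": -1}, {"x": 0, "y": 0, "z": 0, "twist": 0, "jaw": -1}, {"x": 0, "y": 0, "z": 0, "twist": 0, "jaw": 0.2}, {"x": 0, "y": 0, "z": 0, "twist": 0, "jaw": 0.2}, {"x": 0, "y": 0, "z": 0, "twist": 0, "jaw": 0.2}, {"x": 0, "y": 0, "z": 0, "twist": 0, "jaw": 0.2}, {"x": 0, "y": 0, "z": -0.06, "twist": 0, "jaw": 0.2}, {"x": 0, "y": 0, "z": -0.1, "twist": 0, "jaw": 0.2}, {"x": 0, "y": 0, "z": -0.1, "twist": 0, "jaw": 0.2}, {"x": 0, "y": 0, "z": -0.1, "twist": 0, "jaw": 0.2}, {"x": 0, "y": 0, "z": 0, "twist": 0, "jaw": 0.2}, {"x": 0, "y": 0, "z": 0, "twist": 0, "jaw": 0.2}]}}

```text
t: 11.45
eef_pos: [0.6047, -0.0982, 0.3071]
orientation: [0.001, 0.774, 0.634, 0.0]
ft_force: [-0.4, 0.3, -0.6]
finger_gap: 0.0516
grasp_force: 0.0
```

```bash
python3 -c "
from h import *
snap('side','side6');s=state();print(s['eef_pos'],s['ft_force'])
b=cv2.imread('pics/side6.png')
cv2.imwrite('pics/c7.png',cv2.resize(b[130:400,250:430],None,fx=2.2,fy=2.2,interpolation=2))
print(proj('side6',[.6045,-.098,.232]))"
```

```text
[ 0.60418763 -0.09810887  0.30592588] [-0.46605844  0.16037989 -0.16727208]
[350.36546892 190.43206901]
```

View pics/c7.png

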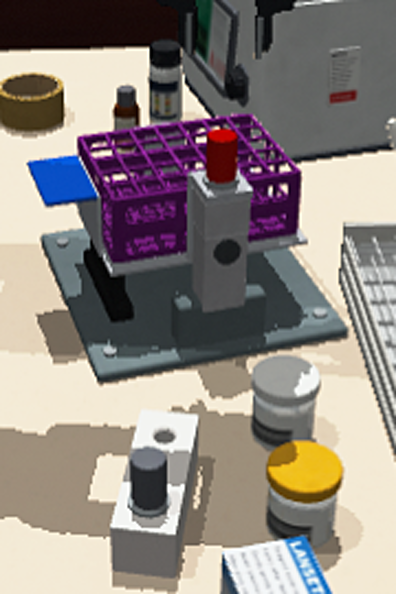

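The red knob's top is at px (351,191), against a predicted (350.4,190.4) for a seated pin. The rack is level, the grey pin is undisturbed and the gripper is clear, so I hand the job in.

```bash
python3 -c "
from rig import workorder
print(workorder.close_job())"
```

```text
the job is handed in; nothing more can be done
None
```

I swung the rack level, put the red pin fully down through the tab into the post, left the grey pin where it stood, and handed the job in at about 11.5 s; no verdict was returned, but the last picture showed the pin seated.

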